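Sweep the stray brass spacers into the scoop tray

ROBOT

A 6-joint arm with a two-finger parallel gripper is mounted at the origin on a cart in front of the work surface, level with it; the furniture and walls round the work are solid. World frame = base frame: x ahead of the robot, y to its left, z up, the work surface at z = 0. Lengths are in m, angles in rad, forces in N, time in s.
With the tool pointing down it reaches from about 0.35 to 0.975 m from the base axis. Payload 4.9 kg.
Tool frame: the origin (TCP) lies midway between the tips of the shut fingers; the grasp point (between the pads) lies 19 mm behind it; z points along the fingers, y is the line along which they close (so a half turn about z gives the same grasp; the last joint's range is limited). The gripper opens to 85 mm and grips with 20 to 120 N. Pads are 22 mm wide; open, the fingers measure 114 mm over their backs; the gripper's body (76 mm by 85 mm) begins 54 mm behind the grasp point. The pads swing forward as they close: fully open they stand 13 mm farther back than shut.
Start: joints at [1.026, 0.053, 1.613, -0, 1.476, -0.119], TCP at [0.258, 0.569, 0.231] pointing down, gripper open.
Joint ranges: [-3.01, 3.01], [-1.01, 2.22], [0.06, 2.58], [-1.02, 4.17], [0.09, 2.62], [-3.14, 3.14]. Speed limits (rad/s): [2.57, 2.57, 3.14, 3.14, 3.14, 3.14].

INTERFACE

Orientations are given as a rotation vector (axis times angle).
In Python, from station import ctrl, optics, job gives the robot as it stands.
- The arm moves only by the shell command python3 -m jog 'ROWS' [OPENING] [FORCE]. ROWS is JSON, a list of rows, each a list of 2 entries, a list of its own where there are three numbers: the shift along the tool's x, y, z in m, then the turn, a rotation vector about the tool's x, y, z in rad. A call has 1 to 5 rows; each row is the pose to reach, as a shift and turn from the pose commanded when the call began, along the tool's axes at that moment; what a row does not reach only later rows make up. A row lasts 1/10 s, in which the tool goes at most 50 mm and 8.59 degrees, less where a joint would pass 70% of its speed; a pose out of reach is approached as far as the arm can. A call with a gripper value outside its range is refused whole. OPENING is the opening, from 0 (shut) to 1 (fully open), set as the call begins (- or left out, the last holds). The fingers move at their own pace and stop on an object; FORCE is the grip in N (left out, the last holds). Time passes only in rows, so rows that repeat a pose let the fingers close. It gives the time, the measured TCP pose, the force, the opening and the grip force at its end, in the units of the state.
- ctrl.get_obs(): the state, without advancing time (a new reading comes with each control period).
- optics.get_image(name): name is "scene" or "top" or "wrist"; returns a dict with "image" (480x640x3 uint8, blue, green, red), "fx", "fy", "cx", "cy" (pixels), "rvec" (rotation vector, rad) and "tvec" (3), from world to camera coordinates, as OpenCV has them; the wrist camera has in their place "mount" (4x4, takes a point from camera to tool coordinates, whose origin is the TCP and whose axes are the flange's). Camera axes: x right, y down, z forward; pixel columns grow to the right and rows downward; lengths in m; the calibration is good to about 2 mm. The wrist camera is an equidistant fisheye: a pixel r from the principal point sees the ray r / f radians off the axis. A picture is of the moment at which its call begins: read the wrist's pose just before it. There is no depth.
- job.finish_job(): hands the job in; it is judged then, once.
The state is a dict: "t": time; "q": joint angles; "dq": joint speeds; "effort": joint torques, N m; "tool_pos": TCP position; "tool_rot": TCP orientation; "contact_force": force on the tool from outside, world axes, zero at the start; "wrist_torque": the same for the moment, N m; "opening": finger opening in m; "grip_force": force on a finger pad.
Only numpy, scipy, OpenCV 4.12 (cv2) and the standard library are available. Lean on these libraries where they do the work, as an engineer would, in place of code of your own. Each camera call takes 0.05 s, during which the arm holds its last target. There are 200 camera calls.

TASK

Three brass hex spacers are lying about on the grey work board. With closed fingers sweep all three across the board and over the bevelled lip into the blue scoop tray, until each lies wholly on the tray's floor, inside the lip. Slide them steadily: do not pinch or lift them, flick them or jam them hard against anything, and leave the red-lidded jar, the heat sink and the blue module where they are.

Things in the scene. Friction and masses are not known exactly. Their poses are not given: they have to be found in the camera images.
- scoop: Blue metal scoop tray fixed to the work board, open at one end. Origin: centre of its floor, at board-top height; x points from the mouth to the back wall, y across. Inner floor 110 mm (x -55 to 55) by 150 mm (y -75 to 75), 2 mm above the board. Back and side walls 3 mm thick, 28 mm high; foot tabs to y = +-92 mm. A bevelled lip over the full width rises from the board at x = -73 to the floor at x = -55 mm.
- spacer1_mid (a point): One of three alike brass hex spacers: a six-sided block 18 mm across flats, 14 mm high, 30 g, standing flat on the board, black dot for the bore on top. The point is its centre, 7 mm above its underside. It slides freely when pushed.
- spacer2_mid (a point): One of three alike brass hex spacers: a six-sided block 18 mm across flats, 14 mm high, 30 g, standing flat on the board, black dot for the bore on top. The point is its centre, 7 mm above its underside. It slides freely when pushed.
- spacer3_mid (a point): One of three alike brass hex spacers: a six-sided block 18 mm across flats, 14 mm high, 30 g, standing flat on the board, black dot for the bore on top. The point is its centre, 7 mm above its underside. It slides freely when pushed.
- jar: Clear jar with a red lid, 44 mm across, 50 mm high, standing loose beside the work; origin at the centre of its underside. To be left alone.
- heat_sink: Aluminium finned heat sink 50 x 50 x 23 mm, loose; origin at the centre of its underside. To be left alone.
- blue_module: Blue potted module 32 (x) x 48 (y) x 30 mm, loose; origin at the centre of its underside. To be left alone.
- work_board: Light grey work board 340 (x) x 640 (y) x 6 mm, fixed on the bench; everything of the task stands on its flat top, 6 mm above the bench. Origin: centre of its underside, at bench height.
- spacer1: The same spacer as point spacer1_mid; origin at the centre of its underside.
- spacer2: The same spacer as point spacer2_mid; origin at the centre of its underside.
- spacer3: The same spacer as point spacer3_mid; origin at the centre of its underside.

How it is judged:
By the outcome, as a careful person would: the job done as asked, in the order asked, and still so for the second after the job is handed in, with the robot touching nothing.
It also fails if it takes over 72 s, if anything falls off the work surface, if the arm or the gripper's body presses on something with over 40 N, if the wrist force passes 120 N, or if a joint passes its speed limit or range.

## Working session

There is one attempt and no reset: what is moved stays moved. The work goes in short steps, Python scripts to look and compute and a shell command to move; the robot and the scene stay as the last step left them, time stands still between calls to the robot, and variables do not carry over. Pictures are saved under pics/ and viewed, at most 10 in all, crops included, and the job is handed in when it is done.

```bash
mkdir -p pics; python3 - <<'E'
from station import ctrl,optics
import cv2
o=ctrl.get_obs();print(o)
for n in("top","scene"):
    d=optics.get_image(n);cv2.imwrite(f"pics/{n}0.png",d["image"]);print(n,{k:v for k,v in d.items() if k!="image"})
E
```

```text
{'t': 0.0, 'q': array([ 1.02599393e+00,  5.33727253e-02,  1.61428024e+00,  2.00255025e-05,
        1.47601025e+00, -1.19032316e-01]), 'dq': array([-0.00083076,  0.00100724, -0.00041853,  0.00013917, -0.00022152,
        0.00086527]), 'effort': array([ 1.23117476e-03, -3.93671143e+01, -3.70178354e+01, -6.48809373e-05,
        6.86677377e-03, -3.58735360e-05]), 'tool_pos': array([0.25782849, 0.56866121, 0.23006141]), 'tool_rot': array([-6.63613939e-01, -3.06999256e+00,  3.06402668e-03]), 'contact_force': array([0.02746078, 1.20931736, 0.58928857]), 'wrist_torque': array([ 0.03651572, -0.05537074, -0.04286986]), 'grip_force': 0.0, 'opening': 0.08522082504488566}
top {'fx': 607.6737532197392, 'fy': 607.6737532197392, 'cx': 323.96387197097243, 'cy': 229.70964493743858, 'rvec': array([ 2.06936139, -2.13056945,  0.24785775]), 'tvec': array([0.03368234, 0.55583591, 0.90211227])}
scene {'fx': 552.7428326947625, 'fy': 552.7428326947625, 'cx': 324.01012714074915, 'cy': 241.78389452235996, 'rvec': array([ 2.29184748, -0.63339035,  0.26384393]), 'tvec': array([-0.44081287,  0.25131999,  0.65316997])}
```

View pics/top0.png

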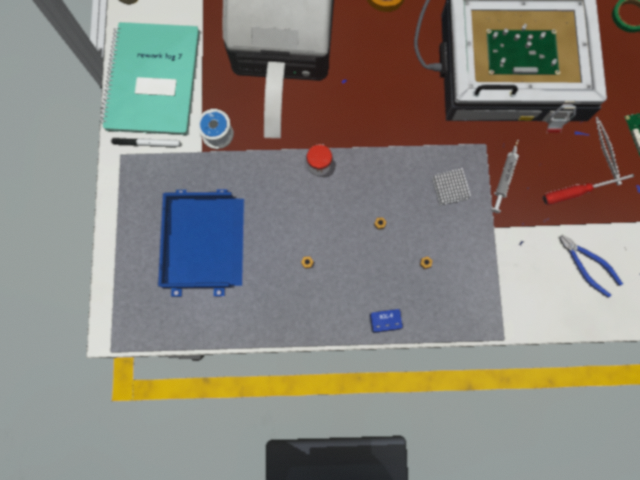

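View pics/scene0.png

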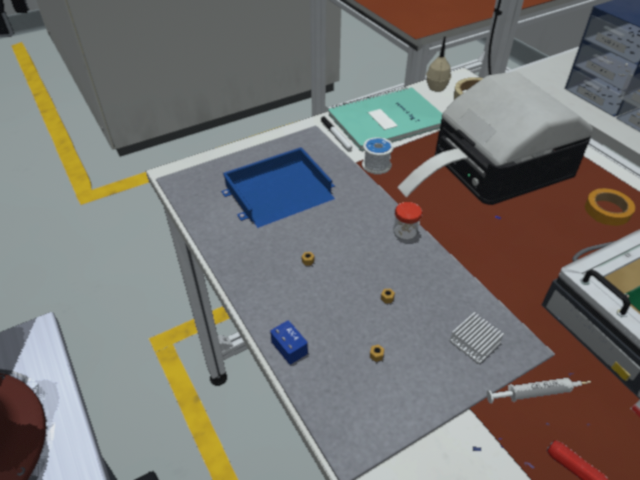

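The top view shows the spacers near (307,262), (380,223) and (427,263). The scoop is at left with its mouth facing right. The jar is at (319,158), the heat sink at (453,186) and the module at (386,320). Next I'll enlarge and measure.

```bash
cat > h.py <<'E'
import numpy as np,cv2
from station import ctrl,optics
def ray(d,uv,z):
    R=cv2.Rodrigues(np.array(d["rvec"]))[0];C=-R.T@d["tvec"]
    v=R.T@np.array([(uv[0]-d["cx"])/d["fx"],(uv[1]-d["cy"])/d["fy"],1]);return C+v*(z-C[2])/v[2]
def brass(im,lo=(8,110,70),hi=(28,255,255),roi=None):
    m=cv2.inRange(cv2.cvtColor(im,cv2.COLOR_BGR2HSV),lo,hi)
    m[:150]=0;m[350:]=0;m[:,:120]=0;m[:,495:]=0
    m=cv2.morphologyEx(m,cv2.MORPH_CLOSE,np.ones((7,7)))
    n,_,s,c=cv2.connectedComponentsWithStats(m);return [(c[i],s[i,4]) for i in range(1,n) if s[i,4]>20]
E
python3 - <<'E'
from h import *
d=optics.get_image("top")
for c,a in brass(d["image"]):print(c,a,ray(d,c,.014).round(4))
for n,uv,z in [("board TL",(120,154),.006),("TR",(487,145),.006),("BR",(503,340),.006),("BL",(111,350),.006),("jarlid",(319,155),.056),("hs",(453,186),.029),("mod",(386,319),.036)]:print(n,ray(d,uv,z).round(4))
im=d["image"]
a=cv2.resize(im[175:310,145:265],None,fx=5,fy=4.4,interpolation=cv2.INTER_CUBIC);cv2.imwrite("pics/a.png",cv2.resize(im[180:305,145:265],None,fx=4.8,fy=4.8,interpolation=cv2.INTER_CUBIC))
cv2.imwrite("pics/b.png",cv2.resize(im[140:340,290:490],None,fx=3,fy=3,interpolation=cv2.INTER_CUBIC))
E
```

```text
[379.89473684 222.8       ] 95 [ 0.5777 -0.0772  0.014 ]
[306.97 261.95] 100 [0.5145 0.0468 0.014 ]
[425.96969697 262.16161616] 99 [ 0.5084 -0.1501  0.014 ]
board TL [0.7161 0.3681 0.006 ]
TR [ 0.7141 -0.2722  0.006 ]
BR [ 0.3784 -0.2676  0.006 ]
BL [0.381  0.3666 0.006 ]
jarlid [0.6857 0.0219 0.056 ]
hs [ 0.6341 -0.2016  0.029 ]
mod [ 0.4152 -0.0767  0.036 ]
```

View pics/a.png

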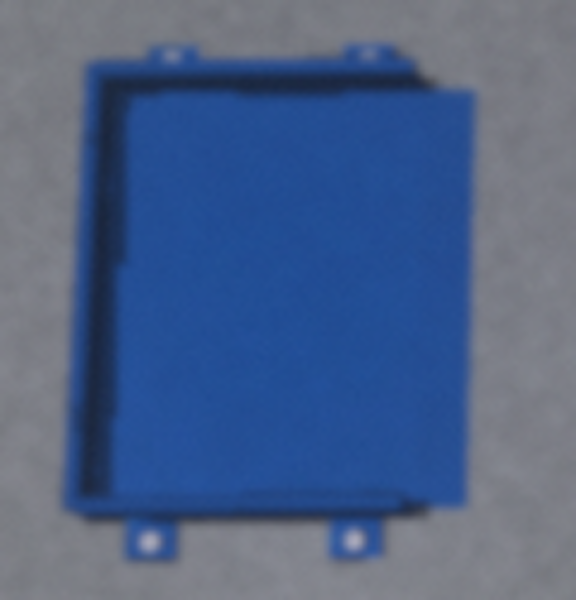

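View pics/b.png

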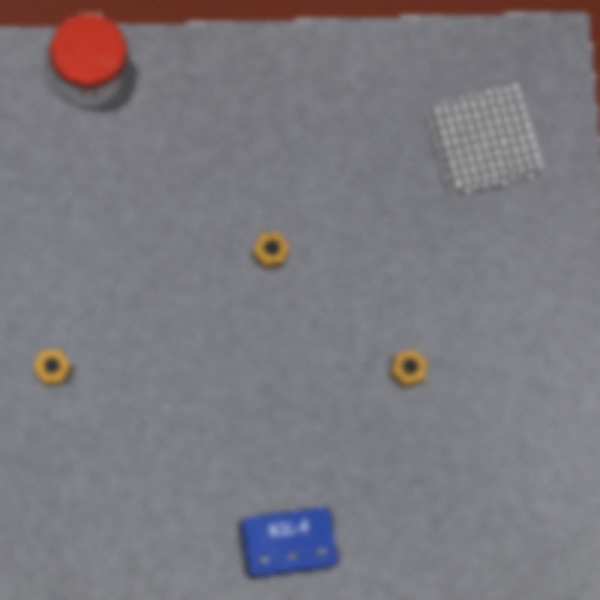

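```bash
python3 - <<'E'
from h import *
d=optics.get_image("top")
f=lambda u,v,z:ray(d,(u/4.8+145,v/4.8+180),z)
A,B=f(473,90,.006),f(467,507,.006);P,Q=f(90,62,.034),f(67,512,.034)
print(A,B,P,Q,"mouth w",np.linalg.norm(A-B),"back w",np.linalg.norm(P-Q))
for t in [(173,55),(370,55),(150,541),(354,541)]: print(f(*t,.008).round(4))
x=(P+Q)/2-(A+B)/2;x[2]=0;print("len (131)",np.linalg.norm(x));c=(A+B)/2
w=A-B;ya=np.degrees(np.arctan2(*( -w[0],w[1]))) 
print("x dir",x/np.linalg.norm(x),"w",w/np.linalg.norm(w),"centre",c+x/np.linalg.norm(x)*.073)
o=ctrl.get_obs();R=cv2.Rodrigues(o["tool_rot"])[0];print(R.round(3))
E
```

```text
[0.62880713 0.15299528 0.006     ] [0.47935244 0.15487981 0.006     ] [0.63455955 0.28231252 0.034     ] [0.47752109 0.28508744 0.034     ] mouth w 0.1494665667877181 back w 0.1570629756216795
[0.6443 0.2597 0.008 ]
[0.6423 0.1895 0.008 ]
[0.4705 0.2633 0.008 ]
[0.4685 0.1933 0.008 ]
len (131) 0.12977724418652184
x dir [0.01510692 0.99988588 0.        ] w [ 0.99992051 -0.01260837  0.        ] centre [0.55518259 0.22692921 0.006     ]
[[-0.911  0.413 -0.001]
 [ 0.413  0.911 -0.001]
 [ 0.    -0.001 -1.   ]]
```

```bash
for i in 1 2 3; do python3 -m jog '[[[-0.156,-0.137,0.04],[0,0,0]],[[-0.156,-0.137,0.04],[0,0,0]],[[-0.156,-0.137,0.04],[0,0,0]],[[-0.156,-0.137,0.04],[0,0,0]],[[-0.156,-0.137,0.04],[0,0,0]]]' 0 30; done
for i in 1 2; do python3 -m jog '[[[0,0,0],[0,0,0.5725]],[[0,0,0],[0,0,0.5725]],[[0,0,0],[0,0,0.5725]],[[0,0,0],[0,0,0.5725]],[[0,0,0],[0,0,0.5725]]]'; done
```

```text
t: 0.7
tool_pos: [0.3442, 0.3761, 0.1895]
tool_rot: [-0.67, -3.069, 0.005]
contact_force: [0.5, 0.2, -0.0]
opening: 0.0123
grip_force: 0.0
t: 1.2
tool_pos: [0.4298, 0.1875, 0.1503]
tool_rot: [-0.671, -3.068, 0.002]
contact_force: [0.6, 0.7, -0.6]
opening: 0.0003
grip_force: 0.0
t: 1.7
tool_pos: [0.5157, -0.0013, 0.1107]
tool_rot: [-0.669, -3.069, 0.001]
contact_force: [-0.3, -0.0, 0.6]
opening: 0.0
grip_force: 0.0
t: 2.2
tool_pos: [0.5147, 0.0029, 0.1115]
tool_rot: [-1.502, -2.759, -0.001]
contact_force: [-1.2, 0.5, 1.1]
opening: 0.0002
grip_force: 0.0
t: 2.7
tool_pos: [0.5147, 0.0025, 0.1114]
tool_rot: [-2.217, -2.225, -0.001]
contact_force: [-0.2, -0.4, -0.1]
opening: 0.0
grip_force: 0.0
```

```bash
python3 -m jog '[[[0,0,0.025],[0,0,0]],[[0,0,0.05],[0,0,0]],[[0,0,0.075],[0,0,0]],[[0,0,0.09],[0,0,0]],[[0,0,0.1],[0,0,0]]]'
for i in 1 2 3; do python3 -m jog '[[[0.006,0,0],[0,0,0]],[[0.012,0,0],[0,0,0]],[[0.018,0,0],[0,0,0]],[[0.024,0,0],[0,0,0]],[[0.03,0,0],[0,0,0]]]'; done
python3 - <<'E'
from h import *
d=optics.get_image("top");cv2.imwrite("pics/c.png",d["image"])
for c,a in brass(d["image"]):print(c,a,ray(d,c,.014).round(4))
w=optics.get_image("wrist");cv2.imwrite("pics/w.png",w["image"])
E
```

```text
t: 3.2
tool_pos: [0.5139, 0.002, 0.01]
tool_rot: [-2.217, -2.223, 0.001]
contact_force: [-1.0, 0.3, -0.7]
opening: -0.0001
grip_force: 0.0
t: 3.7
tool_pos: [0.5152, 0.0322, 0.0122]
tool_rot: [2.22, 2.221, 0.002]
contact_force: [-0.1, 0.1, 1.1]
opening: -0.0004
grip_force: 0.1
t: 4.2
tool_pos: [0.5146, 0.0621, 0.0113]
tool_rot: [-2.221, -2.221, 0.0]
contact_force: [0.2, 0.4, 0.5]
opening: -0.0002
grip_force: 0.1
t: 4.7
tool_pos: [0.5146, 0.0921, 0.0113]
tool_rot: [-2.221, -2.221, 0.0]
contact_force: [-0.8, 0.3, 0.9]
opening: -0.0003
grip_force: 0.1
[379.93617021 222.84042553] 94 [ 0.5776 -0.0773  0.014 ]
[425.91836735 262.14285714] 98 [ 0.5085 -0.15    0.014 ]
```

View pics/w.png

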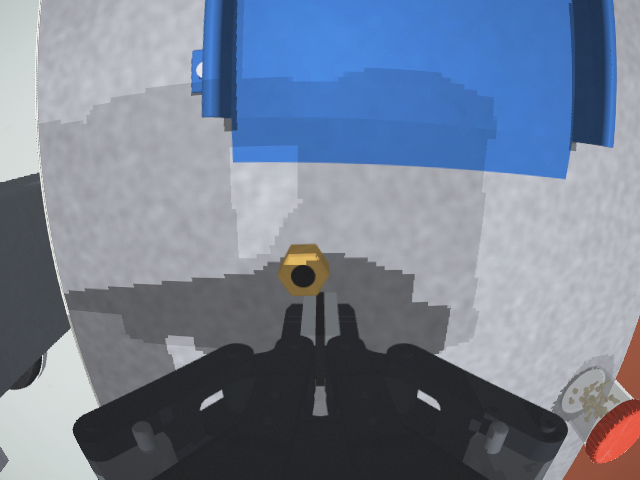

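The wrist view shows the spacer at (303,272) against tips centred near column 320. It sits off to the left, so I'll measure it and recentre.

```bash
cat >> h.py <<'E'
def wray(d,o,uv,z):
    x,y=uv[0]-d["cx"],uv[1]-d["cy"];r=np.hypot(x,y);t=r/d["fx"]
    v=np.array([x/r*np.sin(t),y/r*np.sin(t),np.cos(t)]);M=np.array(d["mount"]);R=cv2.Rodrigues(np.array(o["tool_rot"]))[0]
    C=R@M[:3,3]+o["tool_pos"];v=R@M[:3,:3]@v;return C+v*(z-C[2])/v[2]
def wlook(name=None):
    o=ctrl.get_obs();d=optics.get_image("wrist");im=d["image"]
    if name:cv2.imwrite(f"pics/{name}.png",im)
    m=cv2.inRange(cv2.cvtColor(im,cv2.COLOR_BGR2HSV),(12,110,60),(28,255,255))
    m=cv2.morphologyEx(m,cv2.MORPH_CLOSE,np.ones((9,9)));n,l,s,c=cv2.connectedComponentsWithStats(m)
    hsv=cv2.cvtColor(im,cv2.COLOR_BGR2HSV)
    print("tcp",o["tool_pos"].round(4),"t",o["t"])
    for i in range(1,n):
        if s[i,4]>150:
            print("blob",c[i].round(1),s[i],"top centre->",wray(d,o,c[i],.015).round(4))
    return o,d
E
python3 - <<'E'
from h import *
o,d=wlook()
print(d["fx"],d["cx"],d["cy"],np.array(d["mount"]).round(3))
print("bore",wray(d,o,(303,275),.020), "tips",[wray(d,o,p,.012) for p in((303,295),(338,295))])
print([wray(d,o,p,.006) for p in((232,161),(567,178))])
E
```

```text
tcp [0.5145 0.0923 0.0113] t 4.8
blob [303.8 267.6] [ 278  244   51   51 1608] top centre-> [0.5087 0.1134 0.015 ]
371.64829954431775 319.73376855496537 240.5246933967926 [[-0.    -0.953 -0.302  0.077]
 [ 1.    -0.     0.     0.001]
 [-0.    -0.302  0.953 -0.144]
 [ 0.     0.     0.     1.   ]]
bore [0.50859888 0.1122744  0.02      ] tips [array([0.50806142, 0.0995972 , 0.012     ]), array([0.5230009 , 0.09960056, 0.012     ])]
[array([0.47948129, 0.15600748, 0.006     ]), array([0.63189329, 0.15311199, 0.006     ])]
```

```bash
python3 -m jog '[[[-0.006,0,0],[0,0,0]],[[-0.006,-0.006,0],[0,0,0]],[[-0.004,-0.006,0],[0,0,0]],[[0,-0.006,0],[0,0,0]],[[0.004,-0.006,0],[0,0,0]]]'
python3 -m jog '[[[0.006,0,0],[0,0,0]],[[0.012,0,0],[0,0,0]],[[0.018,0,0],[0,0,0]],[[0.024,0,0],[0,0,0]],[[0.03,0,0],[0,0,0]]]'
python3 -c "from h import *;wlook()"
```

```text
t: 5.35
tool_pos: [0.5086, 0.0958, 0.0114]
tool_rot: [2.222, 2.221, 0.0]
contact_force: [-0.2, 0.2, -0.2]
opening: 0.0005
grip_force: 0.1
t: 5.85
tool_pos: [0.5086, 0.1262, 0.0113]
tool_rot: [2.221, 2.222, -0.0]
contact_force: [0.4, -0.4, -0.5]
opening: -0.0001
grip_force: 0.1
tcp [0.5086 0.1262 0.0113] t 5.85
blob [319.2 268.9] [ 294  245   51   51 1613] top centre-> [0.5091 0.1468 0.015 ]
```

```bash
for i in 1 2; do python3 -m jog '[[[0.005,0,0],[0,0,0]],[[0.01,0,0],[0,0,0]],[[0.015,0,0],[0,0,0]],[[0.02,0,0],[0,0,0]],[[0.025,0,0],[0,0,0]]]'; python3 -c "from h import *;wlook()"; done
```

```text
t: 6.4
tool_pos: [0.5086, 0.1509, 0.0113]
tool_rot: [2.222, 2.221, -0.0]
contact_force: [0.6, 0.3, -0.2]
opening: 0.0001
grip_force: 0.1
tcp [0.5086 0.1509 0.0113] t 6.4
blob [319.2 270.8] [ 294  247   52   51 1637] top centre-> [0.5091 0.1707 0.015 ]
t: 6.95
tool_pos: [0.5086, 0.176, 0.0113]
tool_rot: [-2.221, -2.221, -0.0]
contact_force: [-0.3, 0.1, -0.7]
opening: -0.0001
grip_force: 0.1
tcp [0.5086 0.176  0.0113] t 6.95
blob [319.2 270.8] [ 294  247   52   52 1640] top centre-> [0.5091 0.1957 0.015 ]
```

```bash
for i in 1 2; do python3 -m jog '[[[0.006,0,0],[0,0,0]],[[0.012,0,0],[0,0,0]],[[0.018,0,0],[0,0,0]],[[0.023,0,0],[0,0,0]],[[0.027,0,0],[0,0,0]]]';done
python3 -m jog '[[[-0.003,0,0],[0,0,0]],[[-0.015,0,0],[0,0,0]],[[-0.03,0,-0.02],[0,0,0]],[[-0.045,0,-0.055],[0,0,0]],[[-0.055,0,-0.09],[0,0,0]]]'
python3 -c "from h import *;wlook()"
for i in 1 2; do python3 -m jog '[[[-0.045,0.011,0],[0,0,0]],[[-0.09,0.022,0],[0,0,0]],[[-0.12,0.03,0],[0,0,0]],[[-0.14,0.034,0],[0,0,0]],[[-0.15,0.0345,0],[0,0,0]]]';done
python3 -m jog '[[[0,0,0.01],[0,0,0]],[[0,0,0.03],[0,0,0]],[[0,0,0.05],[0,0,0]],[[0,0,0.06],[0,0,0]],[[0,0,0.06],[0,0,0]]]'
python3 -c "from h import *;wlook()"
```

```text
t: 7.5
tool_pos: [0.5085, 0.2031, 0.0113]
tool_rot: [-2.221, -2.222, 0.0]
contact_force: [-0.1, -0.8, -0.7]
opening: -0.0004
grip_force: 0.1
t: 8.0
tool_pos: [0.5086, 0.2301, 0.0113]
tool_rot: [2.221, 2.222, 0.0]
contact_force: [0.1, 0.4, -0.0]
opening: 0.0001
grip_force: 0.1
t: 8.5
tool_pos: [0.5076, 0.1725, 0.1013]
tool_rot: [-2.222, -2.219, 0.004]
contact_force: [0.4, 1.0, -0.4]
opening: 0.0
grip_force: 0.0
tcp [0.5076 0.1725 0.1013] t 8.5
blob [321.3 126.1] [305 112  33  29 581] top centre-> [0.5092 0.2497 0.015 ]
t: 9.05
tool_pos: [0.5432, 0.0221, 0.1012]
tool_rot: [2.224, 2.218, -0.0]
contact_force: [0.2, 0.2, -0.3]
opening: -0.0
grip_force: 0.0
t: 9.55
tool_pos: [0.5775, -0.127, 0.1012]
tool_rot: [-2.223, -2.22, 0.0]
contact_force: [-0.1, 0.5, -1.0]
opening: 0.0002
grip_force: 0.0
t: 10.05
tool_pos: [0.5756, -0.1237, 0.0386]
tool_rot: [-2.217, -2.22, 0.003]
contact_force: [-0.1, -0.2, 0.2]
opening: -0.0003
grip_force: 0.0
tcp [ 0.5756 -0.1237  0.0386] t 10.05
blob [322.9 192.5] [ 303  170   41   47 1119] top centre-> [ 0.5776 -0.0767  0.015 ]
blob [195.5 326. ] [175 307  40  41 977] top centre-> [ 0.5088 -0.1485  0.015 ]
```

```bash
python3 -m jog '[[[0,0.0005,0.01],[0,0,0]],[[0,0.0005,0.02],[0,0,0]],[[0,0.0005,0.03],[0,0,0]],[[0.003,0.0005,0.03],[0,0,0]],[[0.008,0.0005,0.03],[0,0,0]]]'
for i in 1 2 3; do python3 -m jog '[[[0.005,0,0],[0,0,0]],[[0.01,0,0],[0,0,0]],[[0.015,0,0],[0,0,0]],[[0.02,0,0],[0,0,0]],[[0.025,0,0],[0,0,0]]]'; python3 -c "from h import *;wlook()"; done
```

```text
t: 10.6
tool_pos: [0.5778, -0.1173, 0.0108]
tool_rot: [-2.221, -2.22, 0.001]
contact_force: [0.1, 0.6, 0.4]
opening: -0.0005
grip_force: 0.0
t: 11.1
tool_pos: [0.5782, -0.092, 0.0115]
tool_rot: [2.221, 2.221, 0.0]
contact_force: [0.1, -1.1, 0.5]
opening: 0.0001
grip_force: 0.1
tcp [ 0.5782 -0.092   0.0115] t 11.1
blob [315.1 265.6] [ 292  239   47   57 1575] top centre-> [ 0.577  -0.0701  0.015 ]
t: 11.65
tool_pos: [0.5781, -0.067, 0.0113]
tool_rot: [2.221, 2.221, 0.0]
contact_force: [0.7, 0.5, 0.5]
opening: -0.0002
grip_force: 0.1
tcp [ 0.5781 -0.067   0.0113] t 11.65
blob [307.7 268.1] [ 282  244   51   52 1609] top centre-> [ 0.5739 -0.0461  0.015 ]
t: 12.2
tool_pos: [0.578, -0.042, 0.0113]
tool_rot: [-2.221, -2.221, 0.0]
contact_force: [-0.3, 0.5, 0.2]
opening: 0.0001
grip_force: 0.1
tcp [ 0.578  -0.042   0.0113] t 12.2
blob [305.7 268.9] [ 280  245   51   51 1615] top centre-> [ 0.573  -0.0214  0.015 ]
```

```bash
python3 -m jog '[[[-0.006,0,0],[0,0,0]],[[-0.006,-0.005,0],[0,0,0]],[[-0.004,-0.005,0],[0,0,0]],[[0,-0.005,0],[0,0,0]],[[0.004,-0.005,0],[0,0,0]]]'
for i in 1 2 3; do python3 -m jog '[[[0.006,0,0],[0,0,0]],[[0.012,0,0],[0,0,0]],[[0.018,0,0],[0,0,0]],[[0.024,0,0],[0,0,0]],[[0.03,0,0],[0,0,0]]]'; python3 -c "from h import *;wlook()"; done
```

```text
t: 12.75
tool_pos: [0.5731, -0.0382, 0.0113]
tool_rot: [2.222, 2.221, 0.0]
contact_force: [0.4, 1.1, -0.3]
opening: -0.0001
grip_force: 0.0
t: 13.25
tool_pos: [0.5731, -0.0078, 0.0113]
tool_rot: [2.221, 2.222, -0.0]
contact_force: [-0.0, -0.2, 0.5]
opening: 0.0
grip_force: 0.1
tcp [ 0.5731 -0.0078  0.0113] t 13.25
blob [318.1 268.9] [ 293  245   51   51 1613] top centre-> [0.5731 0.0128 0.015 ]
t: 13.8
tool_pos: [0.5731, 0.0221, 0.0113]
tool_rot: [-2.221, -2.221, 0.0]
contact_force: [-0.2, 0.4, 0.3]
opening: -0.0001
grip_force: 0.1
tcp [0.5731 0.0221 0.0113] t 13.8
blob [318.3 268.8] [ 293  245   51   51 1612] top centre-> [0.5732 0.0427 0.015 ]
t: 14.35
tool_pos: [0.5731, 0.0521, 0.0113]
tool_rot: [-2.221, -2.221, 0.0]
contact_force: [-0.3, 0.0, -0.5]
opening: 0.0004
grip_force: 0.1
tcp [0.5731 0.0521 0.0113] t 14.35
blob [318.3 268.9] [ 293  245   51   51 1613] top centre-> [0.5732 0.0727 0.015 ]
```

```bash
for i in 1 2 3; do python3 -m jog '[[[0.006,0,0],[0,0,0]],[[0.012,0,0],[0,0,0]],[[0.018,0,0],[0,0,0]],[[0.023,0,0],[0,0,0]],[[0.028,0,0],[0,0,0]]]' | grep force; done;  python3 -c "from h import *;wlook()"
for i in 1 2 3; do python3 -m jog '[[[0.006,0,0],[0,0,0]],[[0.012,0,0],[0,0,0]],[[0.018,0,0],[0,0,0]],[[0.023,0,0],[0,0,0]],[[0.028,0,0],[0,0,0]]]' | grep force; done;  python3 -c "from h import *;wlook()"
```

```text
contact_force: [-0.0, 0.2, -0.7]
grip_force: 0.1
contact_force: [0.1, -0.3, -0.0]
grip_force: 0.1
contact_force: [0.2, 0.3, 0.6]
grip_force: 0.1
tcp [0.5731 0.136  0.0113] t 15.9
blob [155.2  41.7] [ 126   16   57   50 1703] top centre-> [0.509  0.2508 0.015 ]
blob [318.3 268.5] [ 293  245   52   51 1667] top centre-> [0.5732 0.1568 0.015 ]
contact_force: [-0.0, -0.7, 0.4]
grip_force: 0.1
contact_force: [0.4, 0.4, 0.8]
grip_force: 0.1
contact_force: [0.6, 0.4, 0.7]
grip_force: 0.1
tcp [0.5731 0.22   0.0113] t 17.45
blob [165.6 245.2] [ 139  223   52   48 1589] top centre-> [0.5088 0.2506 0.015 ]
blob [318.4 270.8] [ 293  247   52   51 1642] top centre-> [0.5732 0.2398 0.015 ]
```

```bash

python3 -m jog '[[[-0.003,0,0],[0,0,0]],[[-0.015,0,0],[0,0,0]],[[-0.03,0,-0.02],[0,0,0]],[[-0.045,0,-0.055],[0,0,0]],[[-0.055,0,-0.09],[0,0,0]]]' | grep pos
for i in 1 2; do python3 -m jog '[[[-0.045,-0.008,0],[0,0,0]],[[-0.09,-0.016,0],[0,0,0]],[[-0.135,-0.024,0],[0,0,0]],[[-0.165,-0.03,0],[0,0,0]],[[-0.18,-0.0325,0],[0,0,0]]]' |grep pos;done
python3 -m jog '[[[0,0,0.01],[0,0,0]],[[0,0,0.03],[0,0,0]],[[0,0,0.05],[0,0,0]],[[0,0,0.06],[0,0,0]],[[0,0,0.06],[0,0,0]]]' | grep pos
python3 -c "from h import *;wlook('w3')"
```

```text
tool_pos: [0.5722, 0.1624, 0.1013]
tool_pos: [0.5397, -0.0185, 0.1013]
tool_pos: [0.5075, -0.1977, 0.1014]
tool_pos: [0.5068, -0.1933, 0.0388]
tcp [ 0.5068 -0.1933  0.0388] t 19.5
blob [321.4 199.1] [ 300  177   44   46 1109] top centre-> [ 0.5081 -0.1494  0.015 ]
blob [612.3 436.3] [604 423  18  27 254] top centre-> [ 0.7745 -0.3559  0.015 ]
```

View pics/w3.png

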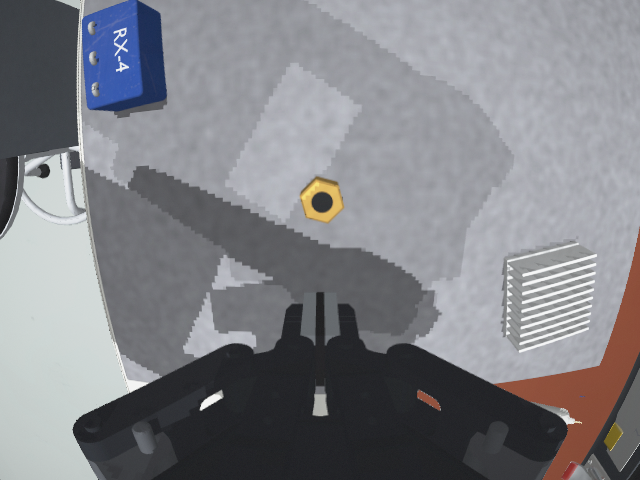

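The spacer at (322,202) is centred ahead of the fingers, and the module and heat sink are well clear.

```bash
python3 -m jog '[[[0,0,0.01],[0,0,0]],[[0,0,0.02],[0,0,0]],[[0,0,0.03],[0,0,0]],[[0.003,0,0.03],[0,0,0]],[[0.008,0,0.03],[0,0,0]]]' |grep pos
for i in 1 2 3; do python3 -m jog '[[[0.005,0,0],[0,0,0]],[[0.01,0,0],[0,0,0]],[[0.015,0,0],[0,0,0]],[[0.02,0,0],[0,0,0]],[[0.025,0,0],[0,0,0]]]'|grep contact; python3 -c "from h import *;wlook()"; done
```

```text
tool_pos: [0.5078, -0.1872, 0.0108]
contact_force: [-0.6, -0.4, -0.1]
tcp [ 0.5083 -0.162   0.0115] t 20.55
blob [313.5 267.8] [ 288  243   51   53 1600] top centre-> [ 0.5064 -0.1411  0.015 ]
contact_force: [-0.7, -0.5, 0.3]
tcp [ 0.5081 -0.137   0.0113] t 21.1
blob [311.9 268.9] [ 286  245   52   51 1624] top centre-> [ 0.5056 -0.1164  0.015 ]
contact_force: [0.7, 0.6, 0.4]
tcp [ 0.5081 -0.112   0.0113] t 21.65
blob [312.2 268.8] [ 287  245   51   51 1623] top centre-> [ 0.5057 -0.0914  0.015 ]
```

```bash
for k in 1 2; do for i in 1 2; do python3 -m jog '[[[0.006,0,0],[0,0,0]],[[0.012,0,0],[0,0,0]],[[0.018,0,0],[0,0,0]],[[0.024,0,0],[0,0,0]],[[0.03,0,0],[0,0,0]]]'|grep contact; done; python3 -c "from h import *;wlook()"; done
```

```text
contact_force: [-0.3, -0.2, 0.1]
contact_force: [0.6, -0.4, -0.2]
tcp [ 0.5081 -0.0519  0.0113] t 22.7
blob [312.3 268.9] [ 287  245   51   51 1623] top centre-> [ 0.5057 -0.0313  0.015 ]
contact_force: [0.2, -0.1, -0.1]
contact_force: [-0.0, -0.5, 0.5]
tcp [0.5081 0.0081 0.0113] t 23.75
blob [312.5 268.9] [ 287  245   51   51 1616] top centre-> [0.5058 0.0287 0.015 ]
```

```bash
for k in 1 2; do for i in 1 2; do python3 -m jog '[[[0.006,0,0],[0,0,0]],[[0.012,0,0],[0,0,0]],[[0.018,0,0],[0,0,0]],[[0.024,0,0],[0,0,0]],[[0.03,0,0],[0,0,0]]]'|grep contact; done; python3 -c "from h import *;wlook()"; done
```

```text
contact_force: [0.7, 0.1, -0.2]
contact_force: [0.1, -0.0, 0.6]
tcp [0.5081 0.0681 0.0113] t 24.8
blob [312.5 268.9] [ 287  245   51   51 1615] top centre-> [0.5058 0.0887 0.015 ]
contact_force: [0.3, -0.7, -0.3]
contact_force: [-0.5, 0.1, -0.0]
tcp [0.5081 0.1281 0.0113] t 25.85
blob [320.3  16.6] [ 292    0   57   34 1237] top centre-> [0.509  0.2477 0.015 ]
blob [483.6  45.7] [ 457   20   57   50 1688] top centre-> [0.5732 0.2411 0.015 ]
blob [312.5 269.2] [ 287  246   51   50 1589] top centre-> [0.5058 0.1485 0.015 ]
```

```bash
for i in 1 2 3; do python3 -m jog '[[[0.005,0,0],[0,0,0]],[[0.01,0,0],[0,0,0]],[[0.014,0,0],[0,0,0]],[[0.018,0,0],[0,0,0]],[[0.021,0,0],[0,0,0]]]'|grep contact; done
python3 -m jog '[[[-0.003,0,0],[0,0,0]],[[-0.015,0,0],[0,0,0]],[[-0.03,0,-0.02],[0,0,0]],[[-0.045,0,-0.055],[0,0,0]],[[-0.055,0,-0.09],[0,0,0]]]' | grep pos
python3 -m jog '[[[-0.03,0,-0.03],[0,0,0]],[[-0.06,0,-0.06],[0,0,0]],[[-0.08,0,-0.08],[0,0,0]],[[-0.09,0,-0.09],[0,0,0]],[[-0.09,0,-0.09],[0,0,0]]]' | grep pos
python3 -c "from h import *;wlook('w9')"
```

```text
contact_force: [-0.7, -0.8, 1.3]
contact_force: [-0.1, -1.0, -0.5]
contact_force: [0.0, -0.0, -0.7]
tool_pos: [0.5071, 0.1337, 0.1014]
tool_pos: [0.5089, 0.0442, 0.1928]
tcp [0.5089 0.0442 0.1928] t 28.4
blob [313.9  24.5] [302  14  24  22 404] top centre-> [0.5057 0.2116 0.015 ]
```

View pics/w9.png

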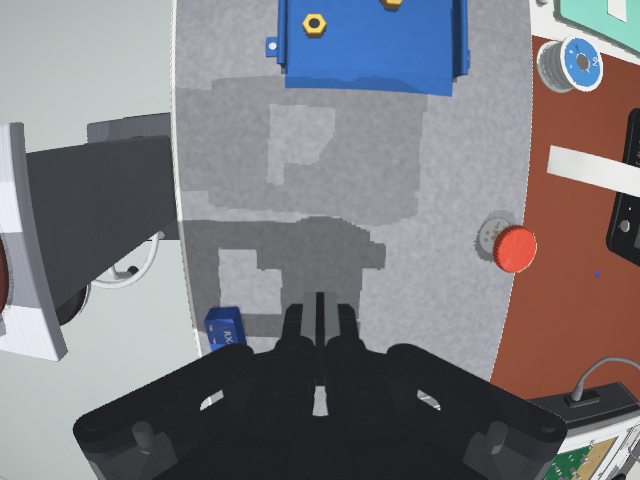

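The wrist view shows the last spacer at (314,24), well inside the lip, and spacer 2 at (392,2). Jar and module have not moved. The last measurements put all three on the floor (y 0.212–0.251, floor from 0.172 to 0.282).

```bash
python3 -c "
from station import job
print(job.finish_job())"
```

```text
the job is handed in; nothing more can be done
None
```

I swept all three spacers over the lip onto the scoop floor and handed the job in at about 28 s; the nearest spacer centre is about 40 mm past the floor's front edge, and no contact with the jar, heat sink or module was seen.

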